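# Shim under the hold-down arm of a board nest

### The arm

A 6-joint arm with a two-finger parallel gripper is mounted at the origin on the work surface. World frame = base frame: x ahead of the robot, y to its left, z up, the work surface at z = 0. Lengths are in m, angles in degrees, forces in N, time in s.
With the tool pointing down it reaches from about 0.4 to 0.925 m from the base axis. Payload 12.5 kg.
Tool frame: the origin (TCP) lies midway between the tips of the shut fingers; the grasp point (between the pads) lies 19 mm behind it; z points along the fingers, y is the line along which they close (so a half turn about z gives the same grasp; the last joint's range is limited). The gripper opens to 95 mm and grips with 3 to 60 N. Pads are 20 mm wide; open, the fingers measure 119 mm over their backs; the gripper's body (75 mm by 180 mm) begins 59 mm behind the grasp point.
Start: joints at [57.662, 28.126, 89.318, -0, 62.55, -6.05], TCP at [0.277, 0.56, 0.215] pointing down, gripper open.
Joint ranges: [-177.58, 177.58], [-47.91, 125.51], [2.72, 160], [-65.01, 245.01], [3.68, 167.84], [-153.87, 153.87]. Speed limits (degrees/s): [127.2, 127.2, 159.86, 180, 180, 180].

### API

Orientations are given as [roll, pitch, yaw] about the fixed x, y, z axes, in that order (R = Rz(yaw) Ry(pitch) Rx(roll)).
In Python, from bench import observe, snapshot, camera_info, sign_off, search_frame, cut_out gives the robot as it stands.
- The arm moves only by the tool carry_out, never from a script. Its argument "moves" is a list that holds one entry, the list of rows, each a list of 7 numbers: the turn, a rotation vector about the tool's x, y, z in rad, then the shift along the tool's x, y, z in cm, then the opening, from 0 (shut) to 1 (fully open). In form: [[[rx, ry, rz, x, y, z, grip], ...]]. A call has 1 to 5 rows; each row shifts and turns the commanded pose from where the row before left it, along the tool's axes as they then stand; what a row does not reach is not made up. A row lasts 1/8 s, in which the tool goes at most 62.5 mm and 10.7 degrees, less where a joint would pass 70% of its speed; a pose out of reach is approached as far as the arm can. A call is refused whole if a number of a shift passes 6.25 or a number of a turn 0.188, either way. A call with a gripper value outside its range is refused whole. The fingers move at their own pace and stop on an object; "grip_force" is the grip in N (left out, the last holds). Time passes only in rows, so rows that do not move let the fingers close. It gives the time, the measured TCP pose, the force, the opening and the grip force at its end, in the units of the state.
- observe(): the state, without advancing time (a new reading comes with each control period).
- snapshot(name): name is "scene" or "top" or "wrist"; returns the picture (400x640x3 uint8, red, green, blue); there is no depth.
- camera_info(name): a dict with "fov_y" (degrees; the focal length in pixels is half the picture's height over the tangent of half this angle, whatever the lens; pixels are square), "cx", "cy" (the principal point, pixels), "T" (4x4, takes a point from camera to world coordinates); the wrist camera has in their place "T_tool_cam" (4x4, takes a point from camera to tool coordinates, whose origin is the TCP and whose axes are the flange's). Camera axes: x right, y down, z forward; pixel columns grow to the right and rows downward; lengths in m; the calibration is good to about 2 mm. A picture is of the moment at which its call begins: read the wrist's pose just before it. camera_info takes no time and is no camera call.
- sign_off(): hands the job in; it is judged then, once.
Trained networks look in the newest picture that a camera, given by its name, has taken for a name from the list of things; names that differ only in an ending like _2 or _b are one class to them, and where a whole thing is asked for, a point or a joint stands for the part that bears it (a point fixed in the world has none). Each returns a list of dicts, best first, with "p" (0 to 1); they miss things now and then, are a little off and sometimes report something else, mostly with a low value. They report only what shows in the picture. A call takes as long as a camera call. They do not tell look-alikes from the thing itself.
- search_frame(label, camera): "uv" ([column, row] in pixels, amid what is visible of it).
- cut_out(label, camera): "pixels" (400x640 bool, what is visible of it) and "uv" ([column, row] in pixels, amid what is visible of it).
The state is a dict: "time": time; "q": joint angles; "joint_velocities": joint speeds; "joint_efforts": joint torques, N m; "tool_pos": TCP position; "orientation": TCP orientation; "force": force on the tool from outside, world axes, zero at the start; "ft_torque": the same for the moment, N m; "finger_gap": finger opening in m; "grasp_force": force on a finger pad.
Only numpy, scipy, OpenCV 4.12 (cv2) and the standard library are available. Lean on these libraries where they do the work, as an engineer would, in place of code of your own. Each camera call takes 0.05 s, during which the arm holds its last target. There are 200 camera calls.

### The job

The hold-down arm of the board nest bottoms out before its rubber foot reaches the brass shim plate lying on the board's black module. With the arm up, add loose shim plates one at a time flat and squarely on that plate, no more than it takes for the foot to bear on the stack when the arm is pressed down (swing it down to feel whether the gap is closed, and let it up again to add another). Finish with closed fingers pressing down on the arm's red pad, holding the stack firmly without crushing it, and do not let go: the job ends while holding; leave the other things on the bench where they are.

Things in the scene. Friction and masses are not known exactly. Their poses are not given: they have to be found in the camera images.
- nest: Board nest, screwed to the bench: aluminium base plate 110 x 310 x 12 mm with two grey cheeks 140 mm high that carry the hold-down arm's hinge. Origin on the bench, under the centre of the module; x across the arm; y from the module to the hinge. The hinge axis runs along x at y = 180 mm, 122 mm above the bench. Base plate spans y -70 to +240 mm. Position and turn vary.
- clamp: Hold-down arm: steel bar from the hinge to over the module. Origin on the hinge axis, x along it; free end at y = -180 mm. It turns about x only: level (z up) on its end stop, fully up 1.15 rad above level. A spring lifts it and keeps it up when let go; pushing it down takes about 3 N at the pad when up, 4 to 5 N when level. Level, pad top is 135 mm and foot underside 85 mm above the bench.
- pad (a point): Centre of the top face of the red square push pad, 34 x 34 mm, on the free end of the hold-down arm (13 mm above the arm's centre line). 135 mm above the bench when the arm is on its end stop (the stop itself gives about 0.5 mm under a firm push).
- foot (a point): Centre of the underside of the black rubber foot, 20 mm across, on a spindle below the pad (37 mm below the arm's centre line). 85 mm above the bench when the arm is on its end stop, about 270 mm when fully up. Foot and stacked plates give up to 1 mm in all under a firm push of 15 N.
- work: Green circuit board 80 x 92 x 3 mm on a steel post, with a flat black module 36 x 48 x 12 mm in its middle. Origin at the centre of the module's top face; z up; same turn as the nest (48 mm side along the nest's y). Fixed; the post's height is set differently each time: module top 63 to 76 mm above the bench, so 9 to 22 mm below the foot of the level arm.
- shim0: Brass shim plate 36 (x) x 46 (y) x 8 (z) mm, about 60 g, loose, lying already flat on the module, with its x along the nest's x. Origin at the centre of its underside.
- shim1: Loose brass shim plate 36 (x) x 46 (y) x 8 (z) mm, about 60 g, flat on the bench. Origin at the centre of its underside. Interchangeable with the other plates.
- shim2: Another loose shim plate on the bench, same as shim1.
- shim3: Another loose shim plate on the bench, same as shim1. At most two of the three loose plates are needed.
- cutters: Side cutters with red handles, 150 mm long, lying on the bench. Leave alone.
- spool: Steel-grey solder spool, 60 mm across, 55 mm high. Leave alone.
- jar: White jar with yellow cap, 56 mm across, 75 mm high. Leave alone.
- choke0: Small black round component, 18 mm across, 16 mm high, on the bench beyond the shim plates. Leave alone.
- choke1: Another such component on the robot's side of the shim plates. Leave alone.
- driver: Screwdriver with yellow handle, 150 mm long, lying on the bench. Leave alone.
Mind the look-alikes: they are no part of the job. What is shaped like the shim1 but green is not meant.

How it is judged (in metres and radians):
On the way:
1. with the hold-down arm up, a loose shim plate lies flat on the stack, let go (height (world z) of foot above 0.24 m and (((horizontal distance between shim1 and work below 0.01 m and angle between shim1's own z axis and vertical below 0.06 rad) and linear speed of shim1 below 0.02 m/s and contact force between the fingers and shim1 below 0.3 N) or ((horizontal distance between shim2 and work below 0.01 m and angle between shim2's own z axis and vertical below 0.06 rad) and linear speed of shim2 below 0.02 m/s and contact force between the fingers and shim2 below 0.3 N) or ((horizontal distance between shim3 and work below 0.01 m and angle between shim3's own z axis and vertical below 0.06 rad) and linear speed of shim3 below 0.02 m/s and contact force between the fingers and shim3 below 0.3 N))), for 0.2 s.
At the end, for the whole second after the job is handed in: fingers press the hold-down arm, its foot the shims and they the module, each over 3 N; foot 0.4 to 10.3 mm above its lowest (no plate too many); stacked plates flat to 0.06 rad within 10 mm of the module centre, spares over 60 mm off, all still and untouched by the fingers (height (world z) of foot between 0.0854 and 0.0953 m and (contact force between clamp and shim0 above 3 N or contact force between clamp and shim1 above 3 N or contact force between clamp and shim2 above 3 N or contact force between clamp and shim3 above 3 N) and (contact force between work and shim0 above 3 N or contact force between work and shim1 above 3 N or contact force between work and shim2 above 3 N or contact force between work and shim3 above 3 N) and contact force between the fingers and clamp above 3 N and horizontal distance between shim0 and work below 0.01 m and angle between shim0's own z axis and vertical below 0.06 rad and ((horizontal distance between shim1 and work below 0.01 m and angle between shim1's own z axis and vertical below 0.06 rad) or (horizontal distance between shim2 and work below 0.01 m and angle between shim2's own z axis and vertical below 0.06 rad) or (horizontal distance between shim3 and work below 0.01 m and angle between shim3's own z axis and vertical below 0.06 rad)) and ((horizontal distance between shim1 and work below 0.01 m and angle between shim1's own z axis and vertical below 0.06 rad) or horizontal distance between shim1 and work above 0.06 m) and ((horizontal distance between shim2 and work below 0.01 m and angle between shim2's own z axis and vertical below 0.06 rad) or horizontal distance between shim2 and work above 0.06 m) and ((horizontal distance between shim3 and work below 0.01 m and angle between shim3's own z axis and vertical below 0.06 rad) or horizontal distance between shim3 and work above 0.06 m) and contact force between the fingers and shim0 below 0.5 N and contact force between the fingers and shim1 below 0.5 N and contact force between the fingers and shim2 below 0.5 N and contact force between the fingers and shim3 below 0.5 N and linear speed of each of shim0, shim1, shim2, shim3 below 0.02 m/s); the arm keeps its last pose, push and grip.
It fails at once if a bystander is disturbed (moved over 30 mm) (distance of any of cutters, spool, jar, choke0, choke1, driver from where it was at the start of the episode above 0.03 m).
It fails at once if the board is crushed (over 90 N on it) (contact force between work and anything else above 90 N).
It also fails if it takes over 70 s, if anything falls off the work surface, if the arm or the gripper's body presses on something with over 40 N, if the wrist force passes 120 N, or if a joint passes its speed limit or range.

## Working session

There is one attempt and no reset: what is moved stays moved. The work goes in short steps, Python scripts to look and compute and a tool call to move; the robot and the scene stay as the last step left them, time stands still between calls to the robot, and variables do not carry over. Pictures are saved under pics/ and viewed, at most 10 in all, crops included, and the job is handed in when it is done.

Besides the shell and the picture viewer there is one more tool, called after "Call:" as name(argument=value, ...), one argument or row to a line, values as JSON. carry_out: Moves the arm, as the interface text tells. Its arguments: {"type":"object","properties":{"moves":{"type":"array","items":{"type":"array","items":{"type":"array","items":{"type":"number"}}}},"grip_force":{"type":"number"}},"required":["moves"]}

```bash
mkdir -p pics
cat > h.py <<'E'
import numpy as np, cv2
from bench import *
from scipy.spatial.transform import Rotation as R
def save(n,im): cv2.imwrite(n,cv2.cvtColor(im,cv2.COLOR_RGB2BGR))
def tool():
    s=observe(); T=np.eye(4); T[:3,3]=s['tool_pos']; T[:3,:3]=R.from_euler('xyz',s['orientation'],degrees=True).as_matrix(); return T
def cam(n):
    c=camera_info(n); f=200/np.tan(np.radians(c['fov_y']/2))
    T=np.array(c['T']) if 'T' in c else tool()@np.array(c['T_tool_cam'])
    return f,c['cx'],c['cy'],T
def ray(C,uv):
    f,cx,cy,T=C; d=T[:3,:3]@np.array([(uv[0]-cx)/f,(uv[1]-cy)/f,1]); return T[:3,3],d
def atz(C,uv,z):
    o,d=ray(C,uv); return o+d*(z-o[2])/d[2]
def proj(C,p):
    f,cx,cy,T=C; q=T[:3,:3].T@(np.asarray(p)-T[:3,3]); return np.array([cx+f*q[0]/q[2],cy+f*q[1]/q[2]])
def tri(a,uva,b,uvb):
    o1,d1=ray(a,uva);o2,d2=ray(b,uvb)
    s=np.linalg.lstsq(np.c_[d1,-d2],o2-o1,rcond=None)[0]; p,q=o1+s[0]*d1,o2+s[1]*d2
    return (p+q)/2,np.linalg.norm(p-q)
E
python3 - <<'E'
from h import *
np.set_printoptions(precision=3,suppress=True)
s=observe();print(s)
for n in('scene','top','wrist'):
    im=snapshot(n);save(f'pics/{n}0.png',im);C=cam(n);print(n,C[0],C[1],C[2],C[3].tolist())
    for l in('shim1','work','pad','foot','nest'):
        print(l,[(np.round(d['uv'],1).tolist(),round(d['p'],2)) for d in search_frame(l,n)])
E
```

```text
{'time': 0.0, 'q': array([57.663, 28.163, 89.349,  0.001, 62.547, -6.05 ]), 'joint_velocities': array([-0.071, -0.007, -0.021,  0.089,  0.021,  0.01 ]), 'joint_efforts': array([ -0.002, -61.264, -25.817,   0.069,   0.048,  -0.   ]), 'tool_pos': array([0.277, 0.56 , 0.214]), 'orientation': array([-179.942,   -0.007,  153.712]), 'force': array([-0.356,  0.694, -0.088]), 'ft_torque': array([-0.036,  0.043,  0.032]), 'grasp_force': 0.0, 'finger_gap': 0.0952118623519048}
scene 480.9930376340945 319.81298047950145 200.2834481911002 [[-0.6294991582850988, 0.4579271220012727, -0.6277209257735351, 1.5798685217767774], [0.7769379106542268, 0.38127455617621137, -0.500996203379704, 0.8866105957218814], [0.00991426782959298, -0.803076872875981, -0.5957929535880216, 1.0772435657954473], [0.0, 0.0, 0.0, 1.0]]
shim1 [([331.4, 195.1], 0.63), ([273.2, 165.5], 0.6), ([257.6, 170.5], 0.59), ([280.0, 185.9], 0.59), ([246.6, 190.6], 0.49), ([237.5, 169.5], 0.49)]
work [([333.4, 199.7], 0.77)]
pad [([363.5, 163.6], 0.85)]
foot [([364.6, 167.3], 0.63), ([292.7, 255.6], 0.26)]
nest [([366.2, 212.3], 0.7), ([
[... 338 characters left out ...]
467], [0.0, 0.0, 0.0, 1.0]]
shim1 [([445.4, 268.9], 0.74), ([479.6, 225.0], 0.59), ([316.3, 232.5], 0.53), ([397.9, 231.9], 0.53), ([446.2, 236.4], 0.51), ([419.0, 193.0], 0.48)]
work [([317.7, 240.7], 0.86), ([396.9, 234.6], 0.15)]
pad []
foot [([261.8, 241.0], 0.62)]
nest [([274.6, 249.6], 0.8)]
wrist 308.17407753878706 321.54786614487176 201.2484915586555 [[0.442280220013696, 0.8622231933001528, 0.24689951786085362, 0.20709013183223657], [0.8968765375649146, -0.4254448527467507, -0.12086833181964433, 0.5947345469380386], [0.000826649989158426, 0.27489605709537024, -0.9614735952917335, 0.38558816891926145], [0.0, 0.0, 0.0, 1.0]]
shim1 []
work []
pad []
foot [([351.0, 321.2], 0.17)]
nest []
```

Run:
```python
from h import *
for n,(x0,y0,x1,y1) in {'scene':(180,110,450,310),'top':(200,150,520,330)}.items():
    im=cv2.imread(f'pics/{n}0.png')[y0:y1,x0:x1]; k=800/(x1-x0) if n=='top' else 790/(x1-x0)
    cv2.imwrite(f'pics/{n}0c.png',cv2.resize(im,None,fx=k,fy=k,interpolation=cv2.INTER_CUBIC))
np.set_printoptions(precision=3,suppress=True)
t,s=cam('top'),cam('scene')
for uv in [(445.4,268.9),(479.6,225),(316.3,232.5),(397.9,231.9),(446.2,236.4),(419,193)]:
    p=atz(t,uv,.008); print(uv,p,proj(s,p))
```

```text
(445.4, 268.9) [ 0.373 -0.316  0.008] [275.191 163.518]
(479.6, 225) [ 0.495 -0.426  0.008] [235.148 166.567]
(316.3, 232.5) [0.482 0.046 0.008] [327.403 210.126]
(397.9, 231.9) [ 0.48  -0.188  0.008] [280.294 186.102]
(446.2, 236.4) [ 0.464 -0.327  0.008] [257.783 171.91 ]
(419, 193) [ 0.593 -0.258  0.008] [246.667 192.497]
```

View pics/scene0c.png

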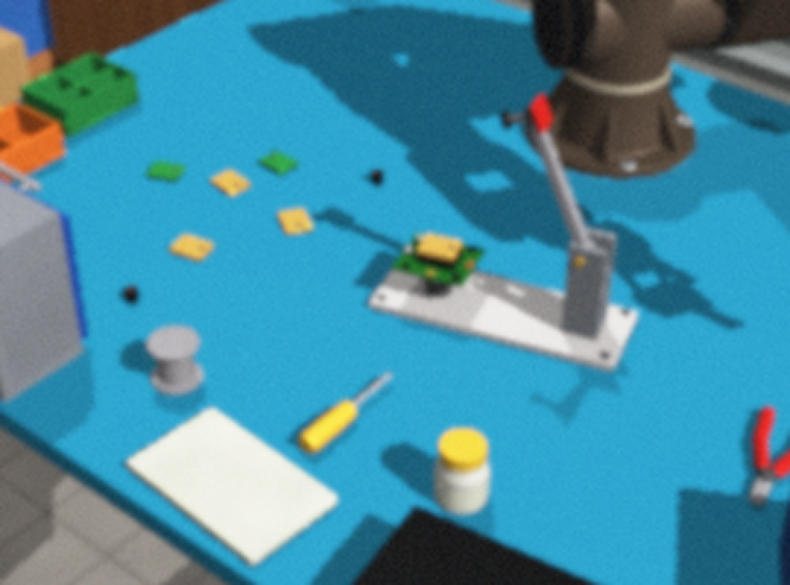

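View pics/top0c.png

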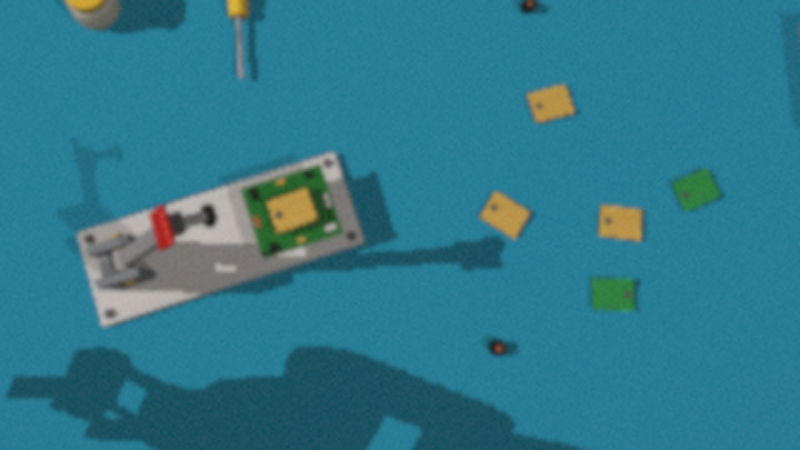

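The scene crop and the top crop agree. These could be taken for a loose shim (top picture pixels):
- Brass: (398,232), (446,236) and (419,193). These are the loose plates I want.
- Green look-alikes: (445,269) and (480,225). Not meant.
- Brass at (316,232): shim0 on the module.
- Dark chokes: (411,152) and (399,289).

I'll measure these now.

```bash
cat >> h.py <<'E'
def rect(mask,C,z):
    c=max(cv2.findContours(mask.astype(np.uint8),0,1)[0],key=cv2.contourArea)[:,0,:]
    P=np.array([atz(C,p,z)[:2] for p in c])*1000
    (x,y),(w,h),a=cv2.minAreaRect(P.astype(np.float32))
    if w>h: w,h,a=h,w,a-90   # a = direction of short side
    return x,y,w,h,(a+90)%180-90
E
python3 - <<'E'
from h import *
np.set_printoptions(precision=3,suppress=True)
D={}
for n in('top','scene'):
    snapshot(n); D[n]=cut_out('shim1',n)
t,s=cam('top'),cam('scene')
for d in D['top']:
    z=.008 if abs(d['uv'][0]-316)>10 else .085
    e=min(D['scene'],key=lambda e:np.linalg.norm(np.array(e['uv'])-proj(s,atz(t,d['uv'],z))))
    print(np.round(d['uv'],1),'p%.2f'%d['p'],'rect',np.round(rect(d['pixels'],t,z),1),'tri',tri(t,d['uv'],s,e['uv']))
for l in('nest','work'):
    d=cut_out(l,'top')[0];print(l,d['uv'],np.round(rect(d['pixels'],t,.012 if l=='nest' else .065),1))
E
```

```text
[315.4 232.3] p0.81 rect [472.   47.8  33.6  43.   17.3] tri (array([ 0.534, -0.023,  0.19 ]), np.float64(0.20030205971199538))
[395.9 234.6] p0.78 rect [ 470.2 -197.    39.2   49.2  -33.7] tri (array([ 0.48 , -0.184,  0.096]), np.float64(0.05148737721719668))
[448.9 267.7] p0.77 rect [ 378.2 -315.2   33.3   50.    -1.1] tri (array([ 0.374, -0.33 , -0.008]), np.float64(0.00598269212335051))
[473.8 227.6] p0.59 rect [ 496.3 -419.7   32.5   45.6   21.4] tri (array([ 0.468, -0.371,  0.009]), np.float64(0.07673830530792362))
[447.4 237. ] p0.48 rect [ 459.2 -329.    36.    46.7   -9.2] tri (array([ 0.462, -0.33 ,  0.006]), np.float64(0.002557525061986094))
[420.7 192.4] p0.44 rect [ 599.7 -260.5   38.6   52.4   14.9] tri (array([ 0.569, -0.224,  0.107]), np.float64(0.01914696763437561))
nest [271.6, 245.1] [450.3 129.5 111.8 308.2  16.2]
work [320.2, 241.8] [474.4  48.   80.3  90.2  15.8]
```

Call:
carry_out(
  moves=[
    [[0, 0, 0.167, 0, 0, -6.2, 1], [0, 0, 0.167, 0, 0, -6.2, 1], [0, 0, 0.167, 0, 0, -6.2, 1], [0, 0, 0.167, 0, 0, 0, 1], [0, 0, 0.165, 0, 0, 0, 1]],
  ],
)

```text
time: 1.82
tool_pos: [0.2767, 0.5603, 0.4014]
orientation: [179.9, -0.1, 105.7]
force: [0.3, -0.2, -0.2]
finger_gap: 0.0952
grasp_force: 0.0
```

Call:
carry_out(
  moves=[
    [[0, 0, 0, -6.2, 0, 0, 1], [0, 0, 0, -6.2, 0, 0, 1], [0, 0, 0, -6.2, 0, 0, 1], [0, 0, 0, -6.2, 0, 0, 1], [0, 0, 0, -6.2, 0, 0, 1]],
  ],
)

```text
time: 2.45
tool_pos: [0.3622, 0.2605, 0.4008]
orientation: [180.0, -0.0, 106.0]
force: [1.4, 0.5, 0.4]
finger_gap: 0.0956
grasp_force: 0.0
```

Call:
carry_out(
  moves=[
    [[0, 0, 0, -6.2, 0, 0, 1], [0, 0, 0, -6.2, 0, 0, 1], [0, 0, 0, -6.2, 0, 0, 1], [0, 0, 0, -6.2, 0, 0, 1], [0, 0, 0, 0, 0, 0, 1]],
  ],
)

```text
time: 3.08
tool_pos: [0.4311, 0.0205, 0.4004]
orientation: [-180.0, 0.0, 105.6]
force: [-1.0, 0.4, 0.2]
finger_gap: 0.0948
grasp_force: 0.0
```

```bash
cat > look.py <<'E'
from h import *
import sys
np.set_printoptions(precision=4,suppress=True)
def look(tag,zs):
    C=cam('wrist'); im=snapshot('wrist'); save(f'pics/{tag}.png',im); out=[]
    for l,z in zs.items():
        for d in cut_out(l,'wrist'):
            m=d['pixels']; print(l,np.round(d['uv'],1),'p%.2f'%d['p'],'rgb',im[m].mean(0).round(),'at',atz(C,d['uv'],z),'rect',np.round(rect(m,C,z),1)); out.append((l,C,d['uv']))
    return out
E
python3 -c "
from look import *
print(observe()['tool_pos'],np.array(camera_info('wrist')['T_tool_cam']))
look('w1',{'shim1':.079,'work':.06})"
```

```text
[0.4311 0.0205 0.4004] [[ 0.0006 -0.9616 -0.2746  0.0777]
 [ 1.      0.0006  0.0001  0.0001]
 [ 0.0001 -0.2746  0.9616 -0.1709]
 [ 0.      0.      0.      1.    ]]
shim1 [350.7 152.9] p0.63 rgb [165. 139.  72.] at [0.4711 0.0494 0.079 ] rect [472.6  47.5  37.6  48.1  19.3]
shim1 [290.4 320.7] p0.63 rgb [165. 140.  81.] at [ 0.4548 -0.2794  0.079 ] rect [ 451.  -275.4   31.6   42.7   -8.5]
shim1 [499.3 156.9] p0.58 rgb [158. 138.  61.] at [0.7012 0.1074 0.079 ] rect [705.2 105.7  22.2  79.4 -85.4]
shim1 [311.6 265. ] p0.57 rgb [167. 141.  80.] at [ 0.4628 -0.1576  0.079 ] rect [ 461.  -159.7   33.    41.1  -33.4]
work [336.1 150.1] p0.82 rgb [55. 95. 50.] at [0.4489 0.0455 0.06  ] rect [472.7  48.1  80.1  92.2  16.7]
work [349.3  67.6] p0.18 rgb [131. 121. 121.] at [0.4329 0.1716 0.06  ] rect [457.5 128.1 128.7 279.1  15.7]
```

Call:
carry_out(
  moves=[
    [[0, 0, 0, -6.2, 0, 0, 1], [0, 0, 0, -6.2, 0, 0, 1], [0, 0, 0, -6.2, 0, 0, 1], [0, 0, 0, 0, 0, 4, 1], [0, 0, 0, 0, 0, 0, 1]],
  ],
)

```text
time: 3.85
tool_pos: [0.4812, -0.1533, 0.3588]
orientation: [-179.8, -0.2, 106.1]
force: [0.6, 0.2, 0.2]
finger_gap: 0.095
grasp_force: 0.0
```

```bash
python3 -c "
from look import *
print(observe()['tool_pos'])
look('w2',{'shim1':.008,'work':.06})"
```

```text
[ 0.4812 -0.1533  0.3588]
shim1 [244.4 227. ] p0.70 rgb [ 48. 128.  69.] at [ 0.3793 -0.3061  0.008 ] rect [ 377.3 -312.5   35.4   46.    -4.3]
shim1 [285.6 250.2] p0.62 rgb [169. 143.  80.] at [ 0.4619 -0.3294  0.008 ] rect [ 457.6 -328.3   36.3   46.9  -10.2]
shim1 [358.2  20.5] p0.58 rgb [175. 146.  77.] at [0.474  0.0668 0.008 ] rect [472.3  67.1  41.7  54.7  18.6]
shim1 [307.9 182.4] p0.58 rgb [169. 142.  79.] at [ 0.4675 -0.195   0.008 ] rect [ 468.7 -197.3   36.3   46.7  -33.4]
```

View pics/w2.png

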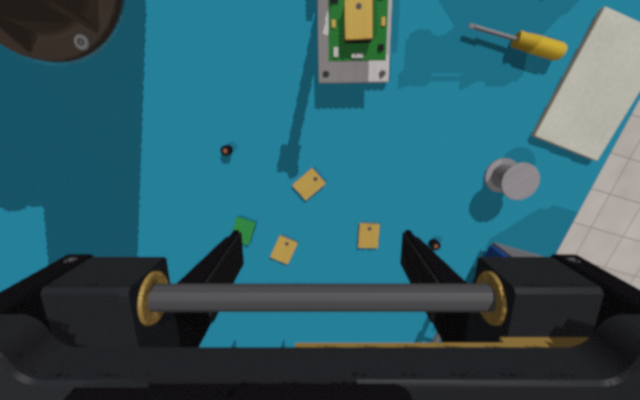

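Wrist view: the module with shim0 is at (358,20). The brass plates are at (308,184), (285,250) and (369,236), and the green look-alike at (244,228). I choose the brass plate at (308,184), which is clear of its neighbours.

Call:
carry_out(
  moves=[
    [[0, 0, 0, -3.9, -2.4, 3, 1], [0, 0, 0.187, 0, 0, 4, 1], [0, 0, 0.187, 0, 0, 4, 1], [0, 0, 0.187, 0, 0, 4, 1], [0, 0, 0.187, 0, 0, 4, 1]],
  ],
)

```text
time: 4.62
tool_pos: [0.4705, -0.1984, 0.1712]
orientation: [179.8, 0.0, 62.9]
force: [0.4, -0.8, 0.4]
finger_gap: 0.095
grasp_force: 0.0
```

Call:
carry_out(
  moves=[
    [[0, 0, 0.116, 0, 0, 2, 1], [0, 0, 0, 0, 0, 0, 1]],
  ],
)

```text
time: 4.88
tool_pos: [0.4699, -0.1983, 0.1509]
orientation: [-180.0, -0.0, 56.6]
force: [-0.5, -0.0, 0.4]
finger_gap: 0.0954
grasp_force: 0.0
```

```bash
python3 -c "
from look import *
s=observe();print(s['tool_pos'],s['orientation'])
o=look('w3',{'shim1':.008})
def C(p,yaw):
    c=camera_info('wrist');T=np.eye(4);T[:3,3]=p;T[:3,:3]=R.from_euler('xyz',[180,0,yaw],degrees=True).as_matrix()
    return 200/np.tan(np.radians(c['fov_y']/2)),c['cx'],c['cy'],T@np.array(c['T_tool_cam'])
a=C([.4311,.0205,.4004],105.6);b=C([.4812,-.1533,.3588],106.1)
print('shim0',tri(a,(350.7,152.9),b,(358.2,20.5)),'A',tri(a,(311.6,265),b,(307.9,182.4)))
for x in o: print('A w3',tri(a,(311.6,265),x[1],x[2]))
im=cv2.imread('pics/w3.png');cv2.imwrite('pics/w3c.png',im[:300,150:500])"
```

```text
[ 0.4699 -0.1983  0.1509] [-179.98     -0.0054   56.6136]
shim1 [322.3 190.7] p0.86 rgb [169. 141.  76.] at [ 0.4701 -0.199   0.008 ] rect [ 469.  -197.3   35.2   46.4  -33.3]
shim1 [374.6 275.7] p0.85 rgb [156. 132.  77.] at [ 0.4651 -0.3149  0.008 ] rect [ 462.8 -311.9   23.5   39.9   59.9]
shim1 [427.2 331.6] p0.81 rgb [ 45. 115.  66.] at [ 0.4797 -0.4145  0.008 ] rect [ 479.8 -415.9   21.3   42.6    1.9]
shim1 [312.  316.4] p0.81 rgb [ 50. 123.  69.] at [ 0.3756 -0.3206  0.008 ] rect [ 376.9 -321.2   32.9   36.8   87.1]
shim1 [459.1 172.4] p0.62 rgb [162. 135.  74.] at [ 0.5986 -0.2603  0.008 ] rect [ 598.7 -259.1   38.    48.    14.3]
shim0 (array([0.4727, 0.0484, 0.0695]), np.float64(0.0012166198733861303)) A (array([ 0.4696, -0.1966,  0.0042]), np.float64(0.001777253304414603))
A w3 (array([ 0.47  , -0.2   , -0.0011]), np.float64(0.0027204903092058253))
A w3 (array([ 0.4729, -0.1996,  0.1073]), np.float64(0.10260067167489761))
A w3 (array([ 0.4766, -0.0326,  0.3889]), np.float64(0.10908440880307028))
A w3 (array([ 0.4594, -0.1545,  0.1918]), np.float64(0.09808960188103197))
A w3 (array([ 0.4605, -0.055 ,  0.3862]), np.float64(0.1130609629471209))
```

View pics/w3c.png

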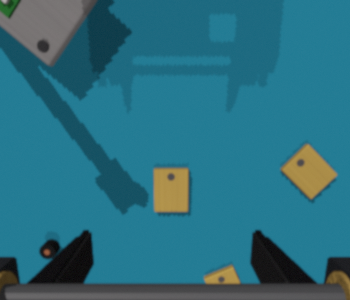

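The close crop shows the brass plate at crop (171,190), square between the fingers, so I grasp it.

Call:
carry_out(
  moves=[
    [[0, 0, 0, 0, 0, 5, 0.6], [0, 0, 0, 0, 0, 5, 0.6], [0, 0, 0, 0, 0, 3, 0.6], [0, 0, 0, 0, 0, 1.8, 0.6], [0, 0, 0, 0, 0, 0, 0.6]],
  ],
  grip_force=20,
)

```text
time: 5.6
tool_pos: [0.4699, -0.199, 0.0029]
orientation: [180.0, -0.0, 56.6]
force: [0.5, 0.5, 0.7]
finger_gap: 0.0578
grasp_force: 0.0
```

Call:
carry_out(
  moves=[
    [[0, 0, 0, 0, 0, 0, 0], [0, 0, 0, 0, 0, 0, 0], [0, 0, 0, 0, 0, 0, 0], [0, 0, 0, 0, 0, 0, 0]],
  ],
)

```text
time: 6.1
tool_pos: [0.4697, -0.1991, 0.0035]
orientation: [179.9, -0.0, 56.5]
force: [-0.7, 0.8, 8.5]
finger_gap: 0.0357
grasp_force: 20.0
```

Call:
carry_out(
  moves=[
    [[0, 0, 0, 0, 0, -4, 0], [0, 0, 0, 0, 0, -5, 0], [0, 0, -0.174, 0, 0, -5, 0], [0, 0, -0.174, 0, 0, 0, 0], [0, 0, -0.174, 0, 0, 0, 0]],
  ],
)

```text
time: 6.72
tool_pos: [0.4694, -0.199, 0.1437]
orientation: [179.9, 0.0, 86.7]
force: [-0.3, -0.0, -1.1]
finger_gap: 0.0359
grasp_force: 20.0
```

Call:
carry_out(
  moves=[
    [[0, 0, -0.174, 0, 0, 0, 0], [0, 0, -0.174, 0, 0, 0, 0], [0, 0, 0, 5.5, 2.4, 0, 0], [0, 0, 0, 5.5, 2.4, 0, 0], [0, 0, 0, 5.6, 2.5, 0, 0]],
  ],
)

```text
time: 7.35
tool_pos: [0.4927, -0.0175, 0.143]
orientation: [180.0, 0.0, 106.3]
force: [1.1, -0.5, -0.5]
finger_gap: 0.0357
grasp_force: 20.0
```

```bash
python3 -c "
from look import *
s=observe();print(s['tool_pos'],s['orientation'],s['finger_gap'],s['q'])
look('w4',{'shim1':.079,'pad':.27,'foot':.27})
save('pics/s4.png',snapshot('scene'));im=cv2.imread('pics/s4.png')[20:260,200:480]
cv2.imwrite('pics/s4c.png',cv2.resize(im,None,fx=2.4,fy=2.4,interpolation=cv2.INTER_CUBIC))"
```

```text
[ 0.4927 -0.0175  0.143 ] [179.9667   0.0107 106.2873] 0.03569615037711451 [ -9.7219  23.012  112.1818   0.0071  44.7716 -26.0143]
shim1 [318.3 124.7] p0.96 rgb [148. 124.  64.] at [0.471  0.0485 0.079 ] rect [472.1  48.1  37.8  47.1  17.9]
shim1 [321.6 247.2] p0.71 rgb [153. 126.  66.] at [ 0.501  -0.0453  0.079 ] rect [501. -46.  50.  66.  17.]
```

View pics/s4c.png

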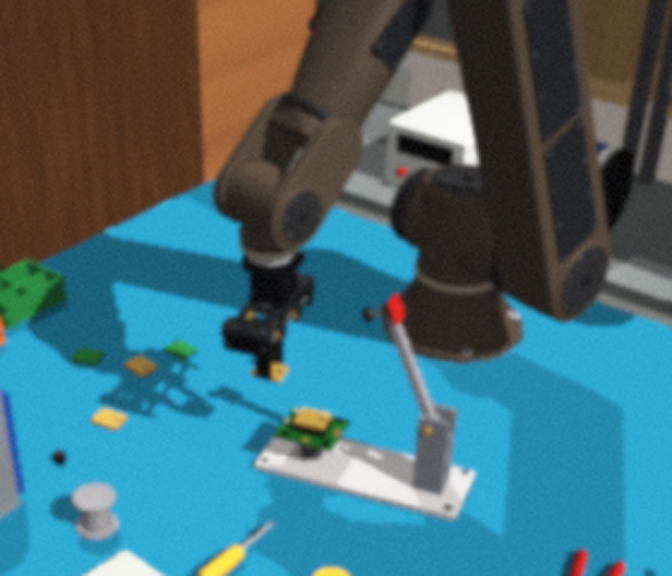

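View pics/w4.png

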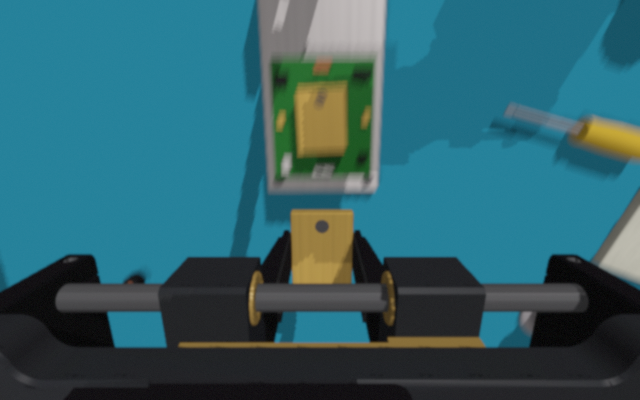

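Nest, shim0 at (320,119) and the held plate at (322,247) line up, and nothing stands in the way. I move over the module and lower by feel.

Call:
carry_out(
  moves=[
    [[0, 0, 0, 3.4, 0, 0, 0], [0, 0, 0, 3.4, 0, 0, 0], [0, 0, 0, 0, 0, 2.5, 0], [0, 0, 0, 0, 0, 2.2, 0], [0, 0, 0, 0, 0, 0, 0]],
  ],
)

```text
time: 8.22
tool_pos: [0.4731, 0.0449, 0.0948]
orientation: [-179.9, -0.0, 106.2]
force: [0.4, -0.2, -0.4]
finger_gap: 0.036
grasp_force: 20.0
```

```bash
python3 -c "
from look import *
s=observe();print(s['tool_pos'],s['orientation'],s['force'])
C=cam('wrist');snapshot('wrist')
T=C[3];print([(np.round(d['uv'],1),d['p']) for d in search_frame('shim1','wrist')])
p=np.array([.473,.048]);print('expected centre px', proj(C,[*p,.079]))"
```

```text
[0.4731 0.0449 0.0948] [-179.8628   -0.0456  106.2155] [ 0.3846 -0.2404 -0.4397]
[(array([323.4, 202.4]), 0.86), (array([321.2, 245.8]), 0.64)]
expected centre px [322.6546 232.8526]
```

Call:
carry_out(
  moves=[
    [[0, 0, 0, 0, 0, 0.3, 0], [0, 0, 0, 0, 0, 0.2, 0], [0, 0, 0, 0, 0, 0.2, 0]],
  ],
)

```text
time: 8.7
tool_pos: [0.4737, 0.0461, 0.0888]
orientation: [180.0, 0.0, 106.3]
force: [0.8, -0.1, -1.6]
finger_gap: 0.0355
grasp_force: 20.0
```

Call:
carry_out(
  moves=[
    [[0, 0, 0, 0, 0.0, 0.15, 0], [0, 0, 0, 0, 0, 0.15, 0], [0, 0, 0, 0, 0, 0, 0]],
  ],
)

```text
time: 9.07
tool_pos: [0.4736, 0.0462, 0.0855]
orientation: [-180.0, -0.0, 106.3]
force: [0.2, -0.3, -0.5]
finger_gap: 0.0359
grasp_force: 20.0
```

Call:
carry_out(
  moves=[
    [[0, 0, 0, 0, 0.0, 0.15, 0], [0, 0, 0, 0, 0, 0.15, 0], [0, 0, 0, 0, 0, 0, 0]],
  ],
)

```text
time: 9.45
tool_pos: [0.4736, 0.0461, 0.0832]
orientation: [180.0, 0.0, 106.3]
force: [-2.8, -0.0, 11.2]
finger_gap: 0.0356
grasp_force: 20.0
```

Contact at shim0's top, about 80 mm above the bench. I release and back off.

Call:
carry_out(
  moves=[
    [[0, 0, 0, 0, 0, -0.05, 0.6], [0, 0, 0, 0, 0, 0, 0.6], [0, 0, 0, 0, 0, -0.5, 0.6], [0, 0, 0, 0, 0, -3, 0.6], [0, 0, 0, -4, 0, -4, 0.6]],
  ],
)

```text
time: 10.07
tool_pos: [0.4842, 0.0086, 0.1587]
orientation: [-179.9, -0.1, 106.5]
force: [1.0, 0.1, -0.1]
finger_gap: 0.057
grasp_force: 0.0
```

Call:
carry_out(
  moves=[
    [[0, 0, 0, -5, 0, 0, 0.6], [0, 0, 0, 0, 0, 0, 0.6]],
  ],
)

```text
time: 10.32
tool_pos: [0.4997, -0.0426, 0.1587]
orientation: [179.9, 0.0, 106.2]
force: [-0.4, 1.2, 0.2]
finger_gap: 0.0574
grasp_force: 0.0
```

```bash
python3 -c "
from look import *
s=observe();print(s['tool_pos'],s['orientation'],s['force'])
look('w5',{'shim1':.087,'pad':.29})
im=cv2.imread('pics/w5.png')[:300,170:470];cv2.imwrite('pics/w5c.png',cv2.resize(im,None,fx=1.8,fy=1.8))
snapshot('top');
for l in('pad','foot','clamp'):print(l,[(np.round(d['uv'],1),d['p'],atz(cam('top'),d['uv'],.285)) for d in search_frame(l,'top')][:2])"
```

```text
[ 0.4997 -0.0426  0.1587] [179.9183   0.0495 106.1506] [-0.3865  1.2202  0.1969]
shim1 [320.7  88.4] p0.69 rgb [169. 141.  74.] at [0.4727 0.0489 0.087 ] rect [473.2  46.7  36.4  46.4  17.4]
shim1 [296.1  79.8] p0.41 rgb [116. 100.  50.] at [0.4537 0.0495 0.087 ] rect [453.5  48.6   0.7   1.4  14.9]
pad [(array([263.7, 240.2]), 0.64, array([0.442 , 0.1601, 0.285 ]))]
foot [(array([262.4, 241.3]), 0.64, array([0.4397, 0.1629, 0.285 ]))]
clamp [(array([268. , 243.9]), 0.61, array([0.4341, 0.151 , 0.285 ]))]
```

View pics/w5c.png

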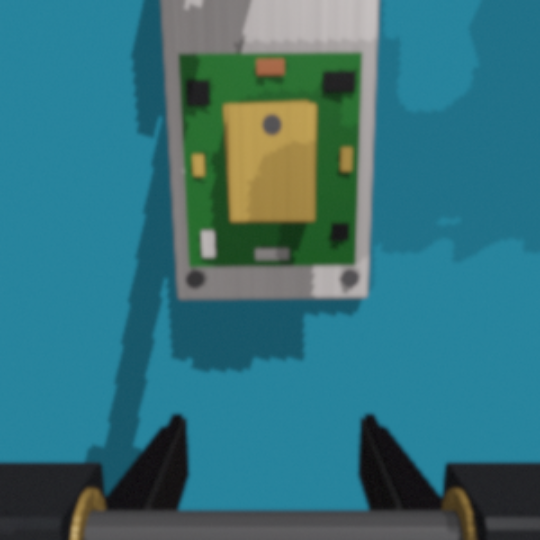

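The plate lies flat and square at (473, 47) mm; it is at (271,160) in the crop. By touch the stack stands at about 88 mm, above the foot's 85 mm, so one plate should do. Next I bring closed fingers in over the pad from the hinge side.

Call:
carry_out(
  moves=[
    [[0, 0, 0, 0, 0, -5.5, 0], [0, 0, 0, 0, 0, -5.5, 0], [0, 0, 0, 0, 0, -5.5, 0], [0, 0, 0, 0, 0, -5.5, 0], [0, 0, 0, 6, 0, 0, 0]],
  ],
)

```text
time: 11.3
tool_pos: [0.4833, 0.0166, 0.3814]
orientation: [179.7, 0.1, 106.1]
force: [1.0, 1.0, -1.5]
finger_gap: 0.0124
grasp_force: 0.0
```

Call:
carry_out(
  moves=[
    [[0, 0, 0, 6, 0, 0, 0], [0, 0, 0, 6, 0, 0, 0], [0, 0, 0, 6, 0, 0, 0], [0, 0, 0, 0, 0, 0, 0], [0, 0, 0, 0, 0, 0, 0]],
  ],
)

```text
time: 11.92
tool_pos: [0.4312, 0.1903, 0.378]
orientation: [-180.0, 0.0, 106.4]
force: [1.1, -0.4, -1.3]
finger_gap: 0.0004
grasp_force: 0.0
```

```bash
python3 -c "
from h import *
s=observe();print(s['tool_pos'],s['orientation'],s['finger_gap'],s['force'])
y=np.array([-.281,.96]);x=np.array([.96,.281]);d=s['tool_pos'][:2]-[.4732,.048];Y=d@y*1e3;Z=s['tool_pos'][2]*1e3
print('nest x,y,z',d@x*1e3,Y,Z)
def tcp(th,lift=0):
    a=th+np.arctan2(13,180);P=np.array([180-180.5*np.cos(a),122+180.5*np.sin(a)]);n=np.array([np.sin(th),np.cos(th)]);t=np.array([np.cos(th),-np.sin(th)])
    return P-10*(1-th/1.15)*t+[10,0]+lift*n
prev=np.array([Y,Z])
for th,l in [(1.15,12),(1.15,2),(1.05,0),(.95,0),(.85,0),(.75,0),(.65,0),(.55,0),(.45,0),(.35,0),(.25,0),(.15,0),(.08,0),(.04,0),(.0,0)]:
    p=tcp(th,l);e=p-prev;print(th,'yz',p.round(1),'row x %.2f z %.2f cm'%(e[0]/10,-e[1]/10));prev=p"
```

```text
[0.43118665 0.19028503 0.37802754] [-1.79989394e+02  1.19864173e-02  1.06417938e+02] 0.00042425860854167316 [ 1.05040945 -0.41962461 -1.25873703]
nest x,y,z -0.3507205875059802 148.39938049251978 378.02753638328454
1.15 yz [139.3 296.5] row x -0.91 z 8.15 cm
1.15 yz [130.2 292.5] row x -0.91 z 0.41 cm
1.05 yz [111.3 285.4] row x -1.89 z 0.71 cm
0.95 yz [ 94.8 277.4] row x -1.64 z 0.80 cm
0.85 yz [ 79.2 267.8] row x -1.56 z 0.96 cm
0.75 yz [ 64.6 256.6] row x -1.46 z 1.12 cm
0.65 yz [ 51.1 243.9] row x -1.35 z 1.27 cm
0.55 yz [ 38.9 229.9] row x -1.22 z 1.40 cm
0.45 yz [ 28.1 214.7] row x -1.08 z 1.52 cm
0.35 yz [ 18.8 198.3] row x -0.93 z 1.63 cm
0.25 yz [ 11.2 181.1] row x -0.76 z 1.73 cm
0.15 yz [  5.3 163.1] row x -0.59 z 1.80 cm
0.08 yz [  2.3 150.1] row x -0.30 z 1.30 cm
0.04 yz [  1.  142.6] row x -0.13 z 0.75 cm
0.0 yz [ -0. 135.] row x -0.10 z 0.76 cm
```

Call:
carry_out(
  moves=[
    [[0, 0, 0, 0, 0, 4.1, 0], [0, 0, 0, -0.9, 0, 4.1, 0], [0, 0, 0, -0.9, 0, 0.4, 0], [0, 0, 0, 0, 0, 0, 0]],
  ],
  grip_force=20,
)

```text
time: 12.42
tool_pos: [0.4372, 0.172, 0.2931]
orientation: [180.0, -0.0, 106.2]
force: [-1.4, 1.6, 0.1]
finger_gap: 0.0009
grasp_force: 1.0
```

Call:
carry_out(
  moves=[
    [[0, 0, 0, -1.9, 0, 0.7, 0], [0, 0, 0, -1.6, 0, 0.8, 0], [0, 0, 0, -1.6, 0, 1.0, 0], [0, 0, 0, 0, 0, 0, 0]],
  ],
)

```text
time: 12.92
tool_pos: [0.4513, 0.1228, 0.267]
orientation: [180.0, 0.0, 106.2]
force: [0.1, 0.7, 2.9]
finger_gap: 0.0004
grasp_force: 1.3
```

Call:
carry_out(
  moves=[
    [[0, 0, 0, -1.5, 0, 1.1, 0], [0, 0, 0, -1.3, 0, 1.3, 0], [0, 0, 0, -1.2, 0, 1.4, 0], [0, 0, 0, -1.1, 0, 1.5, 0], [0, 0, 0, 0, 0, 0, 0]],
  ],
)

```text
time: 13.55
tool_pos: [0.4651, 0.074, 0.213]
orientation: [-179.9, -0.0, 106.3]
force: [-1.2, 0.7, 3.8]
finger_gap: 0.0007
grasp_force: 1.6
```

```bash
python3 -c "
from look import *
s=observe();print(s['tool_pos'],s['orientation'],s['force'])
look('w6',{'pad':.21})
save('pics/s6.png',snapshot('scene'));print([(np.round(d['uv'],1),d['p']) for d in search_frame('pad','scene')])
im=cv2.imread('pics/s6.png')[80:250,260:460]
cv2.imwrite('pics/s6c.png',cv2.resize(im,None,fx=3.5,fy=3.5,interpolation=cv2.INTER_CUBIC))"
```

```text
[0.4651 0.074  0.213 ] [-179.8973   -0.0048  106.2698] [-1.1579  0.7242  3.8053]
pad [320.6 133.2] p0.92 rgb [140. 119. 120.] at [0.4459 0.1383 0.21  ] rect [445.9 133.   33.4 139.3  17.7]
pad [538.6 212.6] p0.50 rgb [147. 130.  65.] at [0.5827 0.1304 0.21  ] rect [570.6 129.1  12.4  74.6 -88.6]
[(array([349.5, 174. ]), 0.65), (array([327.2, 192.7]), 0.17)]
```

View pics/s6c.png

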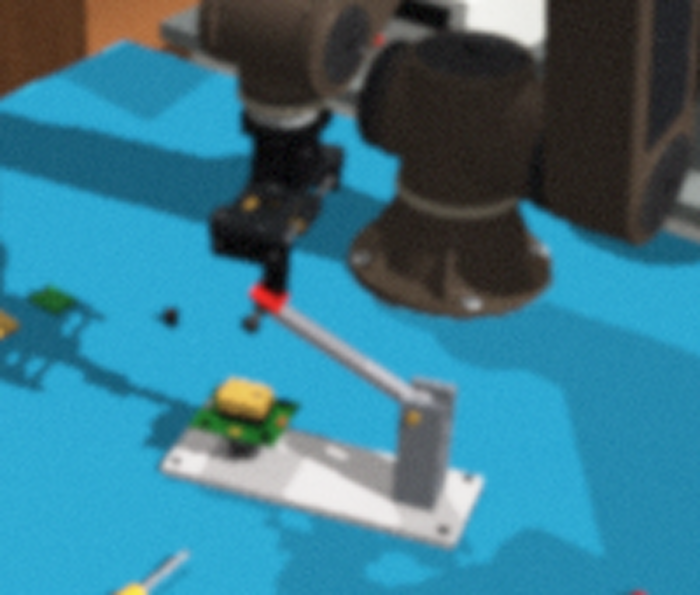

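The fingers at crop (272,280) push the red pad at (268,297), and the arm follows. I continue down.

Call:
carry_out(
  moves=[
    [[0, 0, 0, -0.9, 0, 1.6, 0], [0, 0, 0, -0.8, 0, 1.7, 0], [0, 0, 0, -0.6, 0, 1.8, 0], [0, 0, 0, -0.3, 0, 1.1, 0], [0, 0, 0, 0, 0, 0, 0]],
  ],
)

```text
time: 14.38
tool_pos: [0.4725, 0.0501, 0.152]
orientation: [-180.0, -0.0, 106.3]
force: [-0.9, 1.9, 3.6]
finger_gap: 0.0008
grasp_force: 1.8
```

Call:
carry_out(
  moves=[
    [[0, 0, 0, -0.1, 0, 0.5, 0], [0, 0, 0, -0.1, 0, 0.3, 0], [0, 0, 0, 0, 0, 0.15, 0], [0, 0, 0, 0, 0, 0, 0]],
  ],
)

```text
time: 14.88
tool_pos: [0.4732, 0.048, 0.1427]
orientation: [180.0, 0.0, 106.3]
force: [-0.6, 2.1, 3.2]
finger_gap: 0.0006
grasp_force: 1.9
```

Call:
carry_out(
  moves=[
    [[0, 0, 0, 0, 0, 0.15, 0], [0, 0, 0, 0, 0, 0.1, 0], [0, 0, 0, 0, 0, 0, 0]],
  ],
)

```text
time: 15.25
tool_pos: [0.4732, 0.0479, 0.1401]
orientation: [180.0, 0.0, 106.3]
force: [0.3, -0.6, 3.8]
finger_gap: 0.0003
grasp_force: 2.0
```

Call:
carry_out(
  moves=[
    [[0, 0, 0, 0, 0, 0.1, 0], [0, 0, 0, 0, 0, 0.1, 0], [0, 0, 0, 0, 0, 0, 0]],
  ],
)

```text
time: 15.62
tool_pos: [0.4733, 0.0479, 0.1383]
orientation: [180.0, 0.0, 106.3]
force: [0.2, -2.3, 6.2]
finger_gap: 0.0008
grasp_force: 3.0
```

Call:
carry_out(
  moves=[
    [[0, 0, 0, 0, 0, 0.05, 0], [0, 0, 0, 0, 0, 0, 0], [0, 0, 0, 0, 0, 0, 0]],
  ],
)

```text
time: 16.0
tool_pos: [0.4733, 0.0478, 0.1382]
orientation: [180.0, 0.0, 106.3]
force: [-1.6, -3.5, 12.1]
finger_gap: 0.0003
grasp_force: 5.9
```

Call:
carry_out(
  moves=[
    [[0, 0, 0, 0, 0, 0.05, 0], [0, 0, 0, 0, 0, 0, 0], [0, 0, 0, 0, 0, 0, 0]],
  ],
)

```text
time: 16.38
tool_pos: [0.4733, 0.0478, 0.1381]
orientation: [179.9, 0.0, 106.3]
force: [-3.4, -4.1, 18.1]
finger_gap: 0.0003
grasp_force: 9.1
```

The force climbs steeply at 138 mm, 3 mm above the end stop, so the foot is bearing on the stack with about 13 N. I let it settle, check, and hand in.

Call:
carry_out(
  moves=[
    [[0, 0, 0, 0, 0, 0, 0], [0, 0, 0, 0, 0, 0, 0], [0, 0, 0, 0, 0, 0, 0], [0, 0, 0, 0, 0, 0, 0]],
  ],
)

```text
time: 16.88
tool_pos: [0.4733, 0.0478, 0.1381]
orientation: [179.9, 0.0, 106.3]
force: [-2.6, -3.3, 18.4]
finger_gap: 0.0003
grasp_force: 9.1
```

```bash
python3 -c "
from h import *
im=snapshot('scene');save('pics/s9.png',im)
im=cv2.imread('pics/s9.png')[130:240,270:430]
cv2.imwrite('pics/s9c.png',cv2.resize(im,None,fx=4.5,fy=4.5,interpolation=cv2.INTER_CUBIC))
s=observe();print(s['tool_pos'],s['force'])"
```

```text
[0.47331436 0.04781571 0.13806869] [-3.42836048 -4.01356455 17.8748322 ]
```

View pics/s9c.png

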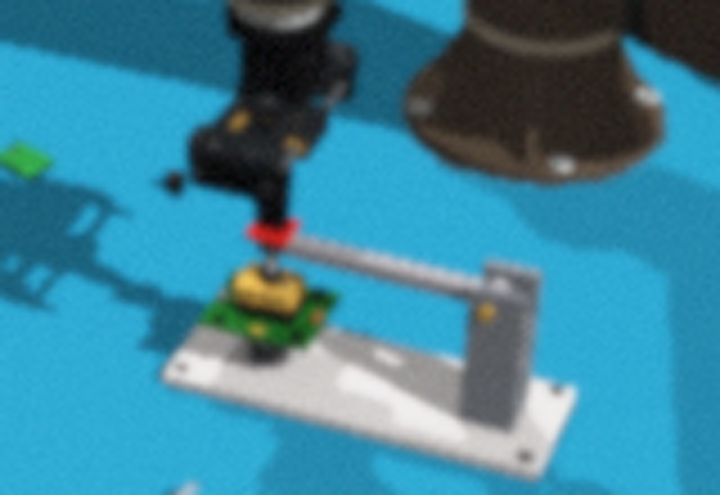

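The picture shows the arm nearly level, the foot on the stack at (268,285), and the fingers on the red pad at (272,232).

```bash
python3 -c "
from bench import sign_off
print(sign_off())"
```

```text
the job is handed in; nothing more can be done
None
```

I added one shim plate, which closed the gap, and handed the job in with closed fingers holding the red pad down at about 18 N (roughly 13 N on the stack); the hand-in returned no verdict.

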